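# Check the stamp case and take out the stamp that is packed wrongly

## Task

Open the stamp case's lid right back and check the stamps against the picture labels: one leaf stamp has been packed at a shell's label. Take that one out and lay it gently (not dropped or let fall) in the empty place of the leaf tray, picture up, lying flat on the bed, in line with the tray and centred across the bed. Leave the lid open, the other stamps in their places, and the bowl, brush mug and scraper where they are.

Things in the scene. Friction and masses are not known exactly. Their poses are not given: they have to be found in the camera images.
- case: fixed birch stamp case, 164 (x) x 188 (y) x 52 mm high, walls 8. Origin under its centre. Inside along x: label ledge 24 wide, 40 high; finger well 31; bed 16 high with the stamps; finger well 31. Well floors 6 high. Four filled places side by side along y, 44 mm apart, too close for fingers between: stamps are gripped only by their short ends. One leaf stamp is at a shell label.
- lid (a joint): angle of the case's lid, rad: 0 shut, 2.0 open against its stop (leaning back past upright). It starts shut or up to 0.2 ajar. The stiff hinge (0.34 N m of friction) keeps the lid at any angle; about 4 N at the handle lifts it. Lid 164 x 188 x 10 mm, 0.25 kg.
- lid_hinge (a point): middle of the lid's hinge line, 52 mm above the table on the case's -y side. The line runs along the case's x; the lid opens by turning positively about the case's +x (its free edge on the +y side rises and goes over towards -y). The point turns with the lid.
- lid_handle (a point): middle of the bar of the lid's steel bow handle: round bar 10 mm thick, 90 mm long, parallel to the hinge, 32 mm above the lid's upper face and 20 mm in from its free edge; from the hinge 168 mm along the lid (the lid's y) and 42 mm outward from its underside (the lid's z). Turns with the lid.
- tray: fixed oak tray for leaf stamps, 230 (x) x 130 (y) mm. Origin under its centre. Three places end to end along x, 74 mm apart, each 70 long between partitions 57 high (no room for fingers at the ends: stamps are held by their long sides here). Side walls 50 high. Bed 34 wide, 15 high, 11 mm to -y of centre; a finger well 31 wide, floor 5 high, on each side; label ledge 40 high at +y.
- case_leaf_a_place (a point): a place in the stamp case whose picture label shows a green leaf: centre of the underside of a stamp lying on the bed there, length along x (axes as the case's). Its label, a white plate 34 x 20 mm, is on the case's ledge 74 mm from this point along -x, 24 mm higher. Where it is in the row of four varies.
- case_leaf_b_place (a point): a place in the stamp case whose picture label shows a green leaf: centre of the underside of a stamp lying on the bed there, length along x (axes as the case's). Its label, a white plate 34 x 20 mm, is on the case's ledge 74 mm from this point along -x, 24 mm higher. Where it is in the row of four varies.
- case_shell_a_place (a point): a place in the stamp case whose picture label shows a red shell: centre of the underside of a stamp lying on the bed there, length along x (axes as the case's). Its label, a white plate 34 x 20 mm, is on the case's ledge 74 mm from this point along -x, 24 mm higher. Where it is in the row of four varies.
- case_shell_b_place (a point): a place in the stamp case whose picture label shows a red shell: centre of the underside of a stamp lying on the bed there, length along x (axes as the case's). Its label, a white plate 34 x 20 mm, is on the case's ledge 74 mm from this point along -x, 24 mm higher. Where it is in the row of four varies.
- tray_a_place (a point): a place in the leaf tray: centre of the underside of a stamp lying on the bed there, length along x (axes as the tray's). Its label, a white plate 34 x 18 mm with a green leaf, is on the tray's ledge 59 mm along +y, 25 mm higher. Where it is in the row of three varies; two places hold a stamp, one is empty.
- tray_b_place (a point): a place in the leaf tray: centre of the underside of a stamp lying on the bed there, length along x (axes as the tray's). Its label, a white plate 34 x 18 mm with a green leaf, is on the tray's ledge 59 mm along +y, 25 mm higher. Where it is in the row of three varies; two places hold a stamp, one is empty.
- tray_c_place (a point): a place in the leaf tray: centre of the underside of a stamp lying on the bed there, length along x (axes as the tray's). Its label, a white plate 34 x 18 mm with a green leaf, is on the tray's ledge 59 mm along +y, 25 mm higher. Where it is in the row of three varies; two places hold a stamp, one is empty.
- stamp_1: loose stamp: wood block 62 (x) x 36 (y) x 28 mm high, 30 to 60 g, with a thin dark rubber die beneath and a green leaf pictured on top. Origin at the centre of its underside, z up. It starts in the case (stamps 1, 2 and 3 look alike; which of them lies wrongly varies).
- stamp_2: loose stamp: wood block 62 (x) x 36 (y) x 28 mm high, 30 to 60 g, with a thin dark rubber die beneath and a green leaf pictured on top. Origin at the centre of its underside, z up. It starts in the case (stamps 1, 2 and 3 look alike; which of them lies wrongly varies).
- stamp_3: loose stamp: wood block 62 (x) x 36 (y) x 28 mm high, 30 to 60 g, with a thin dark rubber die beneath and a green leaf pictured on top. Origin at the centre of its underside, z up. It starts in the case (stamps 1, 2 and 3 look alike; which of them lies wrongly varies).
- stamp_s: loose stamp: wood block 62 (x) x 36 (y) x 28 mm high, 30 to 60 g, with a thin dark rubber die beneath and a red shell pictured on top. Origin at the centre of its underside, z up. It starts in the case, at a label with a shell.
- stamp_4: loose stamp: wood block 62 (x) x 36 (y) x 28 mm high, 30 to 60 g, with a thin dark rubber die beneath and a green leaf pictured on top. Origin at the centre of its underside, z up. It starts in the leaf tray.
- stamp_5: loose stamp: wood block 62 (x) x 36 (y) x 28 mm high, 30 to 60 g, with a thin dark rubber die beneath and a green leaf pictured on top. Origin at the centre of its underside, z up. It starts in the leaf tray.
- bowl: white plaster bowl, 110 mm across, 62 mm high, loose, beyond the work; origin under its centre. Not part of the job.
- brushes: blue mug 72 mm across and 95 mm high holding brushes up to about 205 mm high, loose, to the left of the tray; origin under its centre. Not part of the job.
- knife: clay scraper 170 mm long (65 mm steel blade, wooden handle) lying flat beyond the tray, loose; origin at its middle, on the table. Not part of the job.

How it is judged (in metres and radians):
On the way, in this order (a step that is already met when the one before it is completed fails the run):
1. the case's lid is open (at least 1.7 rad of its 2.0) (value of joint lid above 1.7 rad), for 0.2 s.
2. the wrongly packed leaf stamp is lifted out of its place at the shell's label (more than 40 mm from it and more than 50 mm above the table), the lid still open (value of joint lid above 1.7 rad and distance between each of stamp_1, stamp_2, stamp_3 and case_shell_a_place above 0.04 m and height (world z) of any of stamp_1, stamp_2, stamp_3 above 0.05 m), for 0.1 s.
At the end, for the whole second after the job is handed in: Lid open at least 1.7 rad. The wrongly packed leaf stamp lies at rest in the tray's empty place: within 12 mm of its centre, on the bed within 4 mm, picture up within 0.1 rad, in line with the tray within 0.12 rad. All other stamps are within 10 mm of where they belong (value of joint lid above 1.7 rad and (((horizontal distance between stamp_1 and tray_c_place below 0.012 m and z of stamp_1 in the frame of tray_c_place between -0.004 and 0.004 m) and angle between the x axis of stamp_1 and the x axis of tray, either way round below 0.12 rad and angle between stamp_1's own z axis and vertical below 0.1 rad and linear speed of stamp_1 below 0.02 m/s) or ((horizontal distance between stamp_2 and tray_c_place below 0.012 m and z of stamp_2 in the frame of tray_c_place between -0.004 and 0.004 m) and angle between the x axis of stamp_2 and the x axis of tray, either way round below 0.12 rad and angle between stamp_2's own z axis and vertical below 0.1 rad and linear speed of stamp_2 below 0.02 m/s) or ((horizontal distance between stamp_3 and tray_c_place below 0.012 m and z of stamp_3 in the frame of tray_c_place between -0.004 and 0.004 m) and angle between the x axis of stamp_3 and the x axis of tray, either way round below 0.12 rad and angle between stamp_3's own z axis and vertical below 0.1 rad and linear speed of stamp_3 below 0.02 m/s)) and ((horizontal distance between stamp_1 and case_leaf_a_place below 0.01 m and z of stamp_1 in the frame of case_leaf_a_place between -0.004 and 0.004 m) or (horizontal distance between stamp_2 and case_leaf_a_place below 0.01 m and z of stamp_2 in the frame of case_leaf_a_place between -0.004 and 0.004 m) or (horizontal distance between stamp_3 and case_leaf_a_place below 0.01 m and z of stamp_3 in the frame of case_leaf_a_place between -0.004 and 0.004 m)) and ((horizontal distance between stamp_1 and case_leaf_b_place below 0.01 m and z of stamp_1 in the frame of case_leaf_b_place between -0.004 and 0.004 m) or (horizontal distance between stamp_2 and case_leaf_b_place below 0.01 m and z of stamp_2 in the frame of case_leaf_b_place between -0.004 and 0.004 m) or (horizontal distance between stamp_3 and case_leaf_b_place below 0.01 m and z of stamp_3 in the frame of case_leaf_b_place between -0.004 and 0.004 m)) and distance of each of stamp_s, stamp_4, stamp_5 from where it was at the start of the episode below 0.01 m); the robot touches nothing.
It fails at once if a stamp is dropped (moves faster than 0.5 m/s while not held) ((linear speed of stamp_1 above 0.5 m/s and contact force between the fingers and stamp_1 below 0.05 N) or (linear speed of stamp_2 above 0.5 m/s and contact force between the fingers and stamp_2 below 0.05 N) or (linear speed of stamp_3 above 0.5 m/s and contact force between the fingers and stamp_3 below 0.05 N)).
It fails at once if a correctly packed stamp is taken out or pushed away (20 mm) (not ((horizontal distance between stamp_1 and case_leaf_a_place below 0.02 m and z of stamp_1 in the frame of case_leaf_a_place between -0.02 and 0.02 m) or (horizontal distance between stamp_2 and case_leaf_a_place below 0.02 m and z of stamp_2 in the frame of case_leaf_a_place between -0.02 and 0.02 m) or (horizontal distance between stamp_3 and case_leaf_a_place below 0.02 m and z of stamp_3 in the frame of case_leaf_a_place between -0.02 and 0.02 m)) or not ((horizontal distance between stamp_1 and case_leaf_b_place below 0.02 m and z of stamp_1 in the frame of case_leaf_b_place between -0.02 and 0.02 m) or (horizontal distance between stamp_2 and case_leaf_b_place below 0.02 m and z of stamp_2 in the frame of case_leaf_b_place between -0.02 and 0.02 m) or (horizontal distance between stamp_3 and case_leaf_b_place below 0.02 m and z of stamp_3 in the frame of case_leaf_b_place between -0.02 and 0.02 m)) or distance of any of stamp_s, stamp_4, stamp_5 from where it was at the start of the episode above 0.02 m).
It fails at once if the bowl, the brush mug or the scraper is pushed away (20 mm) (distance of any of bowl, brushes, knife from where it was at the start of the episode above 0.02 m).
It also fails if it takes over 72 s, if anything falls off the work surface, if the arm or the gripper's body presses on something with over 40 N, if the wrist force passes 120 N, or if a joint passes its speed limit or range.

## Robot

A 6-joint arm with a two-finger parallel gripper is mounted at the origin on the work surface. World frame = base frame: x ahead of the robot, y to its left, z up, the work surface at z = 0. Lengths are in mm, angles in rad, forces in N, time in s.
With the tool pointing down it reaches from about 350 to 975 mm from the base axis. Payload 7.1 kg.
Tool frame: the origin (TCP) lies at the centre of the arm's flange, where the gripper is bolted on; the fingertips stand 182 mm ahead of it and the grasp point (between the pads) lies 163 mm ahead of it (tip_extent is the distance from the TCP to the fingertips, in mm); x points along the fingers, y is the direction in which the jaws open and shut, and the axes are right-handed (so a half turn about x gives the same grasp; the last joint's range is limited). The gripper opens to 88 mm and grips with 3 to 60 N. Pads are 20 mm wide; open, the fingers measure 115 mm over their backs; the gripper's body (75 mm by 178 mm) begins 61 mm behind the grasp point.
Start: joints at [-1.309, 0.423, 1.63, -0, 1.089, -0.019], TCP at [173.221, -600.5, 404.675] pointing down, gripper open.
Joint ranges: [-3, 3], [-0.9, 2.11], [0.09, 2.58], [-1.31, 4.45], [0.11, 2.69], [-2.54, 2.54]. Speed limits (rad/s): [2.39, 2.39, 3.01, 3.14, 3.14, 3.14].

## Interface

Orientations are given as a rotation vector (axis times angle).
In Python, from cell import * gives the robot as it stands.
- The arm moves only by the tool arm_command, never from a script. Its argument "plan" is one flat list of numbers, 7 for each row, row after row: the turn, a rotation vector about the tool's x, y, z in degrees, then the shift along the tool's x, y, z in cm, then the closure, from -1 (fully open) to 1 (shut), so that 0 is half open. A call has 1 to 20 rows; each row shifts and turns the commanded pose from where the row before left it, along the tool's axes as they then stand; what a row does not reach is not made up. A row lasts 1/12 s, in which the tool goes at most 41.7 mm and 7.16 degrees, less where a joint would pass 70% of its speed; a pose out of reach is approached as far as the arm can. A call with a gripper value outside its range is refused whole. The fingers move at their own pace and stop on an object; "force" is the grip in N (left out, the last holds). Time passes only in rows, so rows that do not move let the fingers close. It gives the time, the measured TCP pose, the force and the opening at its end, in the units of the state.
- get_obs(): the state, without advancing time (a new reading comes with each control period).
- camera(name): name is "scene" or "top" or "wrist"; returns the picture (480x640x3 uint8, red, green, blue); there is no depth.
- get_calibration(name): a dict with "fx", "fy", "cx", "cy" (pixels), "extrinsics" (4x4, takes a point from camera to world coordinates); the wrist camera has in their place "mount" (4x4, takes a point from camera to tool coordinates, whose origin is the TCP and whose axes are the tool frame's). Camera axes: x right, y down, z forward; pixel columns grow to the right and rows downward; lengths in mm; the calibration is good to about 2 mm. A picture is of the moment at which its call begins: read the wrist's pose just before it. get_calibration takes no time and is no camera call.
- close_job(): hands the job in, once; it reports no verdict.
The state is a dict: "t": time; "joint_pos": joint angles; "qd": joint speeds; "joint_torque": joint torques, N m; "eef_pos": TCP position; "orientation": TCP orientation; "force": force on the tool from outside, world axes, zero at the start; "moment": the same for the moment, N m; "finger_gap": opening from 0.0 (shut) to 1.0 (fully open).
Only numpy, scipy, OpenCV 4.12 (cv2) and the standard library are available. Lean on these libraries where they do the work, as an engineer would, in place of code of your own. Each camera call takes 0.05 s, during which the arm holds its last target. There are 200 camera calls.

## Working session

There is one attempt and no reset: what is moved stays moved. The work goes in short steps, Python scripts to look and compute and a tool call to move; the robot and the scene stay as the last step left them, time stands still between calls to the robot, and variables do not carry over. Pictures are saved under pics/ and viewed, about 8 in all and at most 12, crops included, and the job is handed in when it is done.

Besides the shell and the picture viewer there is one more tool, called as name(argument=value, ...) on one line, values as JSON. arm_command: Moves the arm, as the interface text tells. Its arguments: {"type":"object","properties":{"plan":{"type":"array","items":{"type":"number"}},"force":{"type":"number"}},"required":["plan"]}

```bash
ls; mkdir -p pics; python3 - <<'E'
from cell import *
import cv2
print(get_obs())
for n in ("scene","top"):
    im=camera(n); cv2.imwrite(f"pics/{n}0.png",im[:,:,::-1]); c=get_calibration(n); print(n,c)
print(get_calibration("wrist"))
E
```

```text
pics
{'t': 0.0, 'joint_pos': array([-1.30899131e+00,  4.23816294e-01,  1.63067666e+00, -2.73904300e-05,
        1.08861680e+00, -1.90299245e-02]), 'qd': array([-0.00052369, -0.0007811 ,  0.00044308, -0.00028826,  0.00081211,
        0.0010439 ]), 'joint_torque': array([-2.09427722e-03, -5.44630337e+01, -2.73674852e+01,  6.42065727e-02,
        2.26982567e-02, -1.37584098e-04]), 'eef_pos': array([ 173.15539759, -600.24505292,  403.92206165]), 'orientation': array([ 2.07135388,  0.2943975 , -2.0717886 ]), 'force': array([ 0.2686945 ,  0.22401106, -0.33559244]), 'moment': array([-0.05105611, -0.03557628,  0.03656425]), 'finger_gap': 0.998800113751525}
scene {'fx': 466.7001895151535, 'fy': 466.7001895151535, 'cx': 316.9296945440421, 'cy': 244.51016527630765, 'extrinsics': array([[-7.39527534e-01,  4.30995796e-01, -5.17050917e-01,
         1.03233420e+03],
       [ 6.72899796e-01,  4.53426819e-01, -5.84474109e-01,
         6.11864069e+02],
       [-1.74611313e-02, -7.80158153e-01, -6.25338600e-01,
         6.37714380e+02],
       [ 0.00000000e+00,  0.00000000e+00,  0.00000000e+00,
       
[... 235 characters left out ...]
.99986426e-01, -2.33303967e-03, -4.65883894e-03,
         9.76277374e+01],
       [ 5.02097571e-03, -1.92607631e-01, -9.81263008e-01,
         1.03568384e+03],
       [ 0.00000000e+00,  0.00000000e+00,  0.00000000e+00,
         1.00000000e+00]])}
{'fx': 376.5653016011654, 'fy': 376.5653016011654, 'cx': 319.97011312733804, 'cy': 231.95246135398372, 'mount': array([[ 3.75731826e-04, -2.41008448e-01,  9.70522945e-01,
         2.07045990e+01],
       [ 9.99999847e-01,  4.84835654e-04, -2.66745141e-04,
         6.87008004e-01],
       [-4.06256294e-04,  9.70522897e-01,  2.41008593e-01,
        -6.57476162e+01],
       [ 0.00000000e+00,  0.00000000e+00,  0.00000000e+00,
         1.00000000e+00]])}
```

View pics/top0.png

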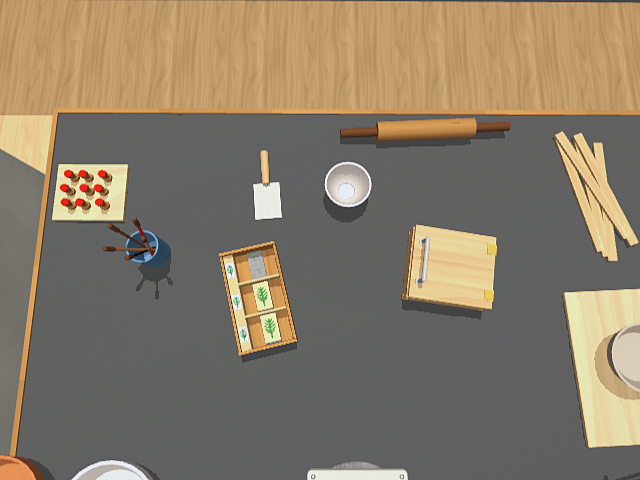

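View pics/scene0.png

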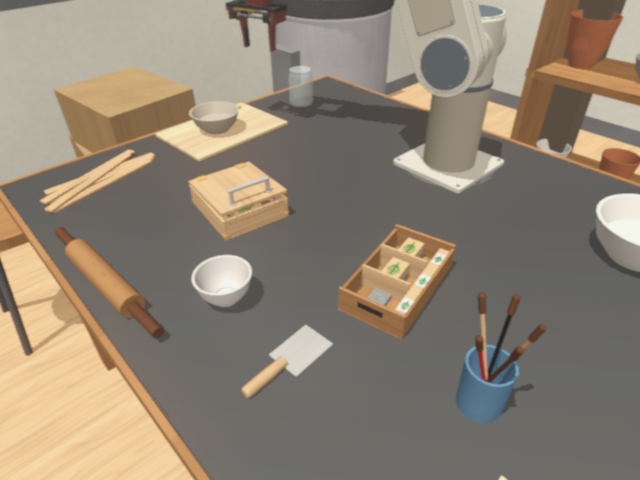

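Top view: the tray is at about (258,298) and its far place (258,263) is empty. The case is at about (450,268), with the handle bar from (424,240) to (420,283) and the hinge on the right. Scene view: the lid is slightly ajar. Next I'll measure the handle in both views, and the tray and case corners.

```bash
cat > h.py <<'E'
from cell import *
import numpy as np, cv2
from scipy.spatial.transform import Rotation as R
def ray(n,uv,T=None):
    c=get_calibration(n); E=c["extrinsics"] if T is None else T
    d=E[:3,:3]@np.array([(uv[0]-c["cx"])/c["fx"],(uv[1]-c["cy"])/c["fy"],1.]); return E[:3,3],d/np.linalg.norm(d)
def onz(n,uv,z,T=None):
    o,d=ray(n,uv,T); return o+d*(z-o[2])/d[2]
def tri(n1,u1,n2,u2):
    o1,d1=ray(n1,u1);o2,d2=ray(n2,u2)
    s=np.linalg.lstsq(np.c_[d1,-d2],o2-o1,rcond=None)[0]
    a,b=o1+s[0]*d1,o2+s[1]*d2; return (a+b)/2,np.linalg.norm(a-b)
def proj(n,p,T=None):
    c=get_calibration(n);E=c["extrinsics"] if T is None else T
    q=E[:3,:3].T@(np.array(p)-E[:3,3]); return np.array([c["cx"]+c["fx"]*q[0]/q[2],c["cy"]+c["fy"]*q[1]/q[2]])
def toolT():
    o=get_obs();T=np.eye(4);T[:3,:3]=R.from_rotvec(o["orientation"]).as_matrix();T[:3,3]=o["eef_pos"];return T
def wristT(): return toolT()@get_calibration("wrist")["mount"]
def delta(p,Rm):
    "turn (deg rotvec, tool) and shift (cm, tool axes NOW) to reach p,Rm"
    T=toolT();A=T[:3,:3]
    return np.round(R.from_matrix(A.T@Rm).as_rotvec(degrees=True),2),np.round(A.T@(np.array(p)-T[:3,3])/10,2)
E
python3 - <<'E'
import cv2,numpy as np
a=cv2.imread("pics/top0.png");b=cv2.imread("pics/scene0.png")
c1=cv2.resize(a[215:320,395:505],None,fx=3.6,fy=3.6,interpolation=cv2.INTER_CUBIC)
c2=cv2.resize(a[235:360,210:305],None,fx=3.6,fy=3.6,interpolation=cv2.INTER_CUBIC)
c3=cv2.resize(b[155:240,180:295],None,fx=3.6,fy=3.6,interpolation=cv2.INTER_CUBIC)
W=np.zeros((600,800,3),np.uint8)
W[:c1.shape[0],:c1.shape[1]]=c1[:600];W[:450,400:400+c2.shape[1]]=c2
h=min(600-378,c3.shape[0]);c3=c3[:222];W[378:600,:414]=c3[:,:414]
W[378:450,400:414]=c2[378:450,:14]
cv2.imwrite("pics/crop.png",W)
E
```

```text
(no output)
```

View pics/crop.png

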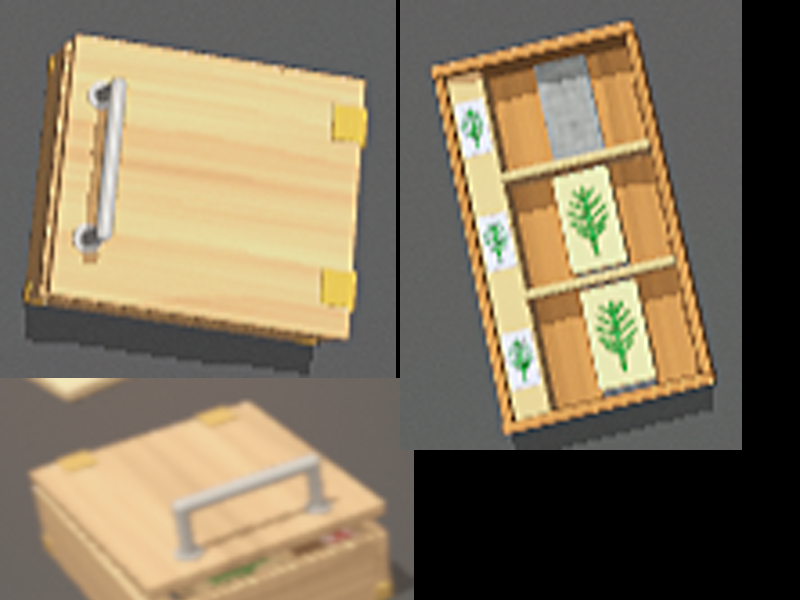

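```bash
python3 - <<'E'
from h import *
t=lambda x,y:(395+x/3.6-.36,215+y/3.6-.36)
s=lambda x,y:(180+x/3.6-.36,155+(y-378)/3.6-.36)
k=lambda x,y:(210+(x-400)/3.6-.36,235+y/3.6-.36)
a,e1=tri("top",t(118,82),"scene",s(184,508)); b,e2=tri("top",t(105,235),"scene",s(316,463))
print("bar",a.round(1),e1,b.round(1),e2,np.linalg.norm(a-b),"yaw",np.degrees(np.arctan2(*(a-b)[1::-1])))
# hinge corners visible in both (far-right corner): 
for n,u,v in (("hingefar",t(364,79),s(34,476)),("hingenear",t(349,338),s(250,404)),("freenear",t(48,295),s(383,507))):
    p,e=tri("top",u,"scene",v);print(n,p.round(1),round(e,1))
for z in (50,57):
    P=[onz("top",k(*u),z) for u in ((435,68),(630,24),(714,381),(508,431))]
    P=np.array(P)[:,:2];print(z,P.round(1).tolist(),"c",P.mean(0).round(1),[np.linalg.norm(P[i]-P[i-1]).round(1) for i in range(4)],
     "yaw",[np.degrees(np.arctan2(*(P[i]-P[j])[::-1])).round(2) for i,j in((0,3),(1,2),(0,1))])
E
```

```text
bar [ 601.9 -151.9  104.4] 2.3968148618847867 [ 510.1 -141.   101.9] 0.4263361455061898 92.41812522393306 yaw -6.771452403988963
hingefar [ 614.1 -321.6   57.9] 1.4
hingenear [ 451.6 -299.8   58.4] 0.1
freenear [ 478.2 -114.5   67.5] 3.3
50 [[575.3, 310.3], [604.0, 187.2], [381.7, 131.5], [352.0, 256.3]] c [478.2 221.3] [np.float64(229.7), np.float64(126.4), np.float64(229.1), np.float64(128.3)] yaw [np.float64(13.59), np.float64(14.06), np.float64(103.14)]
57 [[574.1, 308.8], [602.6, 186.6], [382.0, 131.3], [352.4, 255.2]] c [477.8 220.5] [np.float64(228.1), np.float64(125.5), np.float64(227.5), np.float64(127.4)] yaw [np.float64(13.59), np.float64(14.06), np.float64(103.14)]
```

```bash
cat >> h.py <<'E'
def down(yaw_y,near=True):
    "tool x down, tool y along heading yaw_y (rad) or opposite, nearest to now"
    A=toolT()[:3,:3];best=None
    for s in (1,-1):
        y=s*np.array([np.cos(yaw_y),np.sin(yaw_y),0]);x=np.array([0,0,-1.]);M=np.c_[x,y,np.cross(x,y)]
        m=R.from_matrix(A.T@M).magnitude()
        if best is None or m<best[0]: best=(m,M)
    return best[1]
E
python3 - <<'E'
from h import *
print(toolT().round(3))
M=down(np.radians(90-7.4));print(M.round(3));print(delta([556,-146.5,103+163+60],M), get_obs()["joint_pos"])
E
```

```text
[[-0.00000e+00  2.77000e-01 -9.61000e-01  1.73163e+02]
 [ 1.00000e-03 -9.61000e-01 -2.77000e-01 -6.00256e+02]
 [-1.00000e+00 -1.00000e-03 -0.00000e+00  4.03984e+02]
 [ 0.00000e+00  0.00000e+00  0.00000e+00  1.00000e+00]]
[[ 0.    -0.129 -0.992]
 [ 0.    -0.992  0.129]
 [-1.    -0.     0.   ]]
(array([2.349e+01, 2.000e-02, 8.000e-02]), array([  7.85, -32.98, -49.36])) [-1.30898784e+00  4.23745488e-01  1.63063193e+00 -5.01370112e-06
  1.08861502e+00 -1.89566851e-02]
```

arm_command(plan=[0,0,0,0.49,-2.06,-3.08,-1,0,0,0,0.49,-2.06,-3.08,-1,0,0,0,0.49,-2.06,-3.08,-1,0,0,0,0.49,-2.06,-3.08,-1,0,0,0,0.49,-2.06,-3.08,-1,0,0,0,0.49,-2.06,-3.08,-1,0,0,0,0.49,-2.06,-3.08,-1,0,0,0,0.49,-2.06,-3.08,-1,0,0,0,0.49,-2.06,-3.08,-1,0,0,0,0.49,-2.06,-3.08,-1,0,0,0,0.49,-2.06,-3.08,-1,0,0,0,0.49,-2.06,-3.08,-1,0,0,0,0.49,-2.06,-3.08,-1,0,0,0,0.49,-2.06,-3.08,-1,0,0,0,0.49,-2.06,-3.08,-1,0,0,0,0.49,-2.06,-3.08,-1,5.9,0,0,0,0,0,-1,5.9,0,0,0,0,0,-1,5.9,0,0,0,0,0,-1,5.8,0,0,0,0,0,-1], force=20)

```text
t: 1.77
eef_pos: [555.4, -146.7, 325.8]
orientation: [-2.151, 0.144, 2.153]
force: [-0.8, 1.0, 0.0]
finger_gap: 1.003
```

```bash
python3 - <<'E'
from h import *
T=wristT();im=camera("wrist");cv2.imwrite("pics/w1.png",im[:,:,::-1])
M=down(np.radians(90-7.4));print(toolT().round(3),delta([556,-146.5,103+163],M),get_obs()["t"])
for p in ([602,-152,103],[510,-141,103]): print(proj("wrist",p,T))
E
```

```text
[[-1.00000e-03 -1.39000e-01 -9.90000e-01  5.55332e+02]
 [ 0.00000e+00 -9.90000e-01  1.39000e-01 -1.46896e+02]
 [-1.00000e+00 -0.00000e+00  1.00000e-03  3.25820e+02]
 [ 0.00000e+00  0.00000e+00  0.00000e+00  1.00000e+00]] (array([-0.6 ,  0.05,  0.01]), array([ 5.98, -0.05, -0.07])) 1.8167
[317.31677935 174.93967525]
[319.78583383 332.41432564]
```

View pics/w1.png

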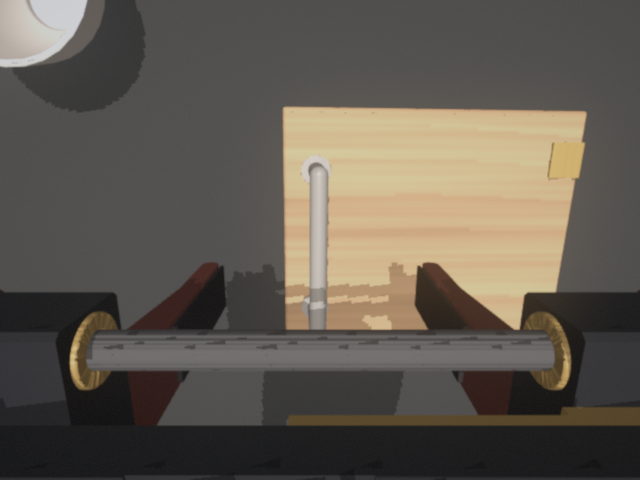

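Wrist view: the bar is vertical at column 318, as predicted, and centred between the fingers. I'll descend and grip it.

arm_command(plan=[0,0,0,1.5,0,0,-1,0,0,0,1.5,0,0,-1,0,0,0,1.5,0,0,-1,0,0,0,1.5,0,0,-1,0,0,0,0,0,0,1,0,0,0,0,0,0,1,0,0,0,0,0,0,1,0,0,0,0,0,0,1,0,0,0,0,0,0,1,0,0,0,0,0,0,1,0,0,0,0,0,0,1,0,0,0,0,0,0,1,0,0,0,0,0,0,1,0,0,0,0,0,0,1,0,0,0,0,0,0,1], force=20)

```text
t: 3.07
eef_pos: [555.4, -147.2, 266.3]
orientation: [-2.154, 0.14, 2.154]
force: [-0.5, -0.6, 0.2]
finger_gap: 0.204
```

```bash
python3 - <<'E'
from h import *
o=get_obs();print(o["force"],o["finger_gap"]*88,o["eef_pos"])
# arc in tool axes (tool x=down, tool y=-case y)
f=np.radians(np.linspace(17.1,124,37));y=173.2*np.cos(f);z=173.2*np.sin(f)
for i in range(36): print(i,round(-(z[i+1]-z[i])/10,2),round(-(y[i+1]-y[i])/10,2))
E
```

```text
[-0.47567622 -0.62247321  0.19110624] 17.908132547289927 [ 555.38108097 -147.24280882  266.26518982]
0 -0.85 0.29
1 -0.83 0.33
2 -0.82 0.37
3 -0.8 0.41
4 -0.77 0.46
5 -0.75 0.49
6 -0.72 0.53
7 -0.69 0.57
8 -0.66 0.6
9 -0.63 0.64
10 -0.6 0.67
11 -0.56 0.7
12 -0.52 0.73
13 -0.49 0.75
14 -0.45 0.78
15 -0.41 0.8
16 -0.36 0.82
17 -0.32 0.84
18 -0.28 0.85
19 -0.23 0.87
20 -0.19 0.88
21 -0.14 0.89
22 -0.1 0.89
23 -0.05 0.9
24 -0.0 0.9
25 0.04 0.9
26 0.09 0.89
27 0.14 0.89
28 0.18 0.88
29 0.23 0.87
30 0.27 0.86
31 0.32 0.84
32 0.36 0.82
33 0.4 0.8
34 0.44 0.78
35 0.48 0.76
```

arm_command(plan=[0,0,0,0,0,0,1,0,0,0,0,0,0,1,0,0,0,0,0,0,1,0,0,0,0,0,0,1,0,0,0,-0.4,0.13,0,1,0,0,0,-0.45,0.16,0,1])

```text
t: 3.57
eef_pos: [555.1, -148.8, 274.5]
orientation: [-2.152, 0.137, 2.154]
force: [2.4, 8.6, -0.6]
finger_gap: 0.106
```

arm_command(plan=[0,0,0,-0.83,0.33,0,1,0,0,0,-0.82,0.37,0,1,0,0,0,-0.8,0.41,0,1,0,0,0,-0.77,0.46,0,1,0,0,0,-0.75,0.49,0,1,0,0,0,-0.72,0.53,0,1,0,0,0,-0.69,0.57,0,1,0,0,0,-0.66,0.6,0,1,0,0,0,-0.63,0.64,0,1])

```text
t: 4.32
eef_pos: [549.2, -192.2, 342.0]
orientation: [-2.151, 0.136, 2.154]
force: [-0.6, 13.1, 6.9]
finger_gap: 0.105
```

```bash
python3 - <<'E'
from h import *
o=get_obs();print(o["t"],o["force"],o["moment"],o["finger_gap"]*88,o["eef_pos"])
im=camera("scene");cv2.imwrite("pics/s2.png",im[60:300,80:400,::-1].repeat(2,0).repeat(2,1))
E
```

```text
4.3167 [-0.61388691 13.1469928   6.91801096] [ 2.16500731  0.22149497 -0.09135407] 9.205665061767775 [ 549.18896545 -192.15433117  342.0449765 ]
```

View pics/s2.png

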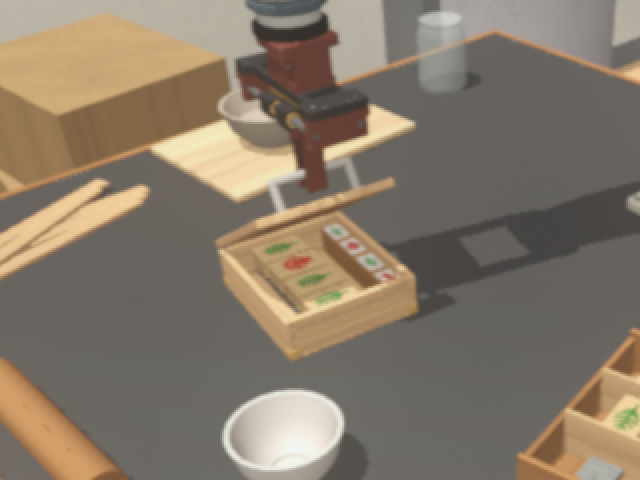

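The lid follows, at roughly 35–40°. The labels read leaf, shell, leaf, shell from the hinge side, and the stamps leaf, shell, leaf, leaf. So the stamp at the +y end, farthest from the hinge, is the misplaced one. I'll continue the arc.

arm_command(plan=[0,0,0,-0.6,0.67,0,1,0,0,0,-0.56,0.7,0,1,0,0,0,-0.52,0.73,0,1,0,0,0,-0.49,0.75,0,1,0,0,0,-0.45,0.78,0,1,0,0,0,-0.41,0.8,0,1,0,0,0,-0.36,0.82,0,1,0,0,0,-0.32,0.84,0,1,0,0,0,-0.28,0.85,0,1,0,0,0,-0.23,0.87,0,1,0,0,0,-0.19,0.88,0,1,0,0,0,-0.14,0.89,0,1,0,0,0,-0.1,0.89,0,1])

```text
t: 5.45
eef_pos: [535.2, -297.2, 387.9]
orientation: [-2.151, 0.137, 2.156]
force: [-2.8, 4.2, 3.8]
finger_gap: 0.109
```

arm_command(plan=[0,0,0,-0.05,0.9,0,1,0,0,0,0,0.9,0,1,0,0,0,0.04,0.9,0,1,0,0,0,0.09,0.89,0,1,0,0,0,0.14,0.89,0,1,0,0,0,0.18,0.88,0,1,0,0,0,0.23,0.87,0,1,0,0,0,0.27,0.86,0,1])

```text
t: 6.12
eef_pos: [525.9, -368.0, 378.4]
orientation: [-2.151, 0.138, 2.156]
force: [-2.8, 3.2, 1.1]
finger_gap: 0.108
```

arm_command(plan=[0,0,0,0.32,0.84,0,1,0,0,0,0.36,0.82,0,1,0,0,0,0.4,0.8,0,1,0,0,0,0.44,0.78,0,1,0,0,0,0.48,0.76,0,1,0,0,0,0,0,0,1])

```text
t: 6.62
eef_pos: [520.6, -408.6, 357.5]
orientation: [-2.151, 0.14, 2.156]
force: [-2.9, -1.2, -1.0]
finger_gap: 0.107
```

```bash
python3 - <<'E'
from h import *
T=toolT();g=T[:3,3]+163*T[:3,0];hp=np.array([533,-311,52]);d=g-hp
print(g,"phi",np.degrees(np.arctan2(d[2],d@[.13,.991,0])),get_obs()["force"],get_obs()["t"])
im=camera("scene");cv2.imwrite("pics/s3.png",im[:,:,::-1]);im=camera("top");cv2.imwrite("pics/t3.png",im[:,:,::-1])
a=cv2.imread("pics/s3.png")[30:270,130:350].repeat(2,0).repeat(2,1);b=cv2.imread("pics/t3.png")[190:330,380:520]
b=cv2.resize(b,(350,350),interpolation=cv2.INTER_CUBIC);W=np.zeros((480,790,3),np.uint8);W[:,:440]=a;W[:350,440:]=b;cv2.imwrite("pics/c3.png",W)
E
```

```text
[ 520.21637963 -408.52927348  194.51245078] phi 124.60017055311825 [-2.90427422 -1.24702856 -1.03963341] 6.6167
```

View pics/c3.png

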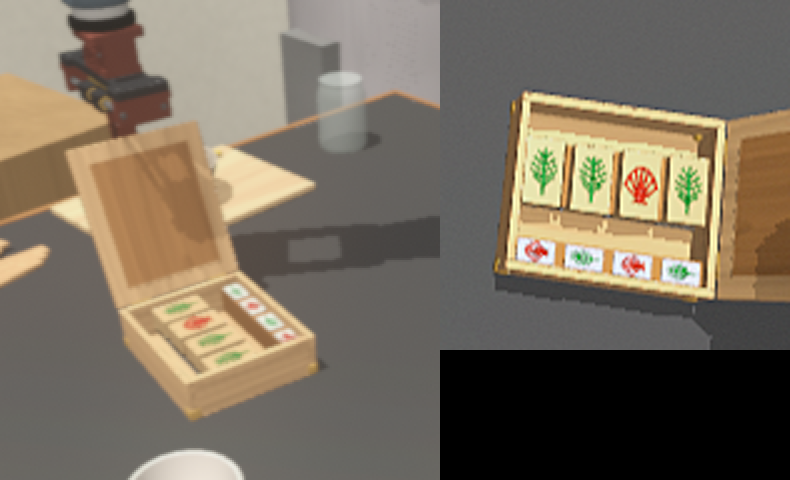

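The leaf stamp at the left (+y) end lies at a red-shell label. The lid angle is about 1.93 rad. I'll tilt about the bar to line up with the lid plane, open slightly, and withdraw along it.

arm_command(plan=[0,0,-5.1,0,1.45,0,1,0,0,-5.1,0,1.45,0,1,0,0,-5.1,0,1.45,0,1,0,0,-5.1,0,1.45,0,1,0,0,0,0,0,0,0.5,0,0,0,0,0,0,0.5,0,0,0,0,0,0,0.5,0,0,0,0,0,0,0.5,0,0,0,-1,0,0,0.5,0,0,0,-2,0,0,0.5,0,0,0,-2,0,0,0.5,0,0,0,-2,0,0,0.5,0,0,0,-2,0,0,0.5])

```text
t: 7.8
eef_pos: [510.4, -495.1, 438.3]
orientation: [-1.999, -0.226, 1.951]
force: [-0.3, 0.3, -0.3]
finger_gap: 0.249
```

```bash
python3 - <<'E'
from h import *
o=get_obs();print(o["t"],o["force"],o["finger_gap"]*88);print(toolT().round(3))
t=lambda x,y:(380+(x-440)/2.5-.3,190+y/2.5-.3)
P=np.array([onz("top",t(*u),52)[:2] for u in ((524,94),(722,121),(715,297),(499,273))])
print(P.round(1).tolist(),P.mean(0),[np.linalg.norm(P[i]-P[i-1]).round(1) for i in range(4)],[np.degrees(np.arctan2(*(P[i]-P[j])[::-1])).round(2) for i,j in((0,3),(1,2),(0,1),(3,2))])
yaw=np.radians(-7.5);h=np.array([533,-311])
S=onz("top",t(544,169),44);print("stamp",S)
M=down(yaw);print(M.round(2));print("hover above stamp",[S[0],S[1]],delta([S[0],S[1],330],M))
E
```

```text
7.8 [-0.28190136  0.2625044  -0.28092732] 21.889198836344637
[[ 4.60000e-02 -1.20000e-01 -9.92000e-01  5.10426e+02]
 [ 3.44000e-01 -9.30000e-01  1.28000e-01 -4.95118e+02]
 [-9.38000e-01 -3.47000e-01 -1.00000e-03  4.38254e+02]
 [ 0.00000e+00  0.00000e+00  0.00000e+00  1.00000e+00]]
[[637.4, -135.3], [612.3, -316.9], [451.9, -298.2], [472.9, -106.0]] [ 543.63328549 -214.09678676] [np.float64(167.1), np.float64(183.2), np.float64(161.5), np.float64(193.4)] [np.float64(-10.12), np.float64(-6.63), np.float64(82.15), np.float64(83.78)]
stamp [ 568.49565318 -152.66498068   44.        ]
[[ 0.    0.99 -0.13]
 [ 0.   -0.13 -0.99]
 [-1.    0.   -0.  ]]
hover above stamp [np.float64(568.495653182725), np.float64(-152.66498067946193)] (array([-88.83, -15.95,  15.87]), array([ 22.19, -28.8 ,  -1.35]))
```

arm_command(plan=[0,0,6.8,-1,0,0,0.5,0,0,6.8,-1,0,0,0.5,0,0,6.8,-1,0,0,0.5,0,0,0,0,-3.46,-0.13,0.5,0,0,0,0,-3.46,-0.13,0.5,0,0,0,0,-3.46,-0.13,0.5,0,0,0,0,-3.46,-0.13,0.5,0,0,0,0,-3.46,-0.13,-1,0,0,0,0,-3.46,-0.13,-1,0,0,0,0,-3.46,-0.13,-1,0,0,0,0,-3.46,-0.13,-1,0,0,0,0,-3.46,-0.13,-1,0,0,0,0,-3.46,-0.13,-1,-6.9,0,0,1,0,0,-1,-6.9,0,0,1,0,0,-1,-6.9,0,0,1,0,0,-1,-6.9,0,0,1,0,0,-1,-6.9,0,0,1,0,0,-1,-6.9,0,0,1,0,0,-1,-6.9,0,0,1,0,0,-1])

```text
t: 9.47
eef_pos: [566.9, -160.4, 395.8]
orientation: [1.804, 0.677, -1.8]
force: [0.2, 0.2, 0.2]
finger_gap: 0.999
```

arm_command(plan=[-6.9,0,0,1,0,0,-1,-6.9,0,0,1,0,0,-1,-6.9,0,0,1,0,0,-1,-6.9,0,0,1,0,0,-1,-6.9,0,0,1,0,0,-1,-6.9,0,0,1,0,0,-1])

```text
t: 9.97
eef_pos: [567.1, -160.5, 335.8]
orientation: [1.303, 1.143, -1.301]
force: [0.2, 0.4, 0.1]
finger_gap: 1.0
```

```bash
python3 - <<'E'
from h import *
T=wristT();np.save("Tw2.npy",T);im=camera("wrist");cv2.imwrite("pics/w4.png",im[:,:,::-1])
print(toolT().round(3),get_obs()["t"],get_obs()["joint_pos"])
E
```

```text
[[-0.00000e+00  9.93000e-01 -1.20000e-01  5.66475e+02]
 [-0.00000e+00 -1.20000e-01 -9.93000e-01 -1.60324e+02]
 [-1.00000e+00 -0.00000e+00  0.00000e+00  3.33844e+02]
 [ 0.00000e+00  0.00000e+00  0.00000e+00  1.00000e+00]] 10.0167 [-2.95930595e-01  4.59817103e-01  1.76208186e+00 -5.31160096e-04
  9.19818290e-01 -1.74975232e-01]
```

View pics/w4.png

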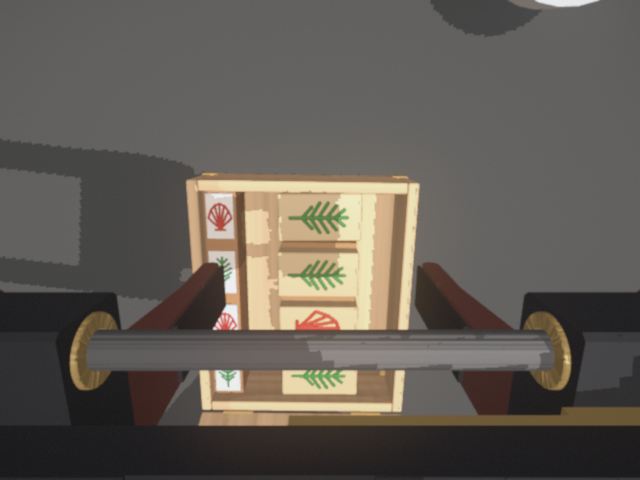

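The target leaf stamp's top face spans columns 278–361 and rows 194–241, opposite the red-shell label at (220,217). The case is aligned with the image axes.

```bash
python3 - <<'E'
from h import *
T=np.load("Tw2.npy");im=cv2.imread("pics/w4.png")
g=im[:,:,0].astype(float)
for r in (205,230): print(r,g[r-3:r+4,268:372].mean(0).astype(int).tolist())
print(g[180:260,283:287].mean(1).astype(int).tolist())
hsv=cv2.cvtColor(im,cv2.COLOR_BGR2HSV);m=cv2.inRange(hsv,(40,100,40),(85,255,255));m[:195]=0;m[245:]=0;m[:,:270]=0;m[:,370:]=0
x,y,w,h=cv2.boundingRect(m);print("leaf",x,y,w,h,onz("wrist",(x+w/2,y+h/2),44,T))
P=np.array([onz("wrist",u,44,T)[:2] for u in ((279,194),(361,194),(360,241),(280,241))])
print(P.round(1).tolist(),P.mean(0),[np.linalg.norm(P[i]-P[i-1]).round(1) for i in range(4)])
Q=np.array([onz("wrist",u,52,T)[:2] for u in ((190,183),(416,185),(402,411),(202,408))])
print(Q.round(1).tolist(),Q.mean(0),[np.linalg.norm(Q[i]-Q[i-1]).round(1) for i in range(4)],[np.degrees(np.arctan2(*(Q[i]-Q[j])[::-1])).round(2) for i,j in((1,0),(2,3),(0,3),(1,2))])
E
```

```text
205 [122, 125, 126, 128, 127, 126, 124, 123, 122, 119, 126, 138, 141, 142, 142, 142, 142, 142, 142, 142, 142, 142, 142, 142, 142, 142, 142, 142, 142, 142, 142, 142, 142, 142, 142, 142, 142, 142, 141, 139, 132, 120, 112, 109, 113, 127, 130, 116, 100, 87, 82, 91, 107, 125, 129, 119, 105, 91, 84, 89, 102, 123, 136, 136, 126, 117, 107, 107, 119, 137, 157, 179, 191, 192, 189, 183, 181, 186, 191, 193, 193, 193, 193, 194, 193, 194, 194, 194, 194, 193, 188, 188, 184, 167, 171, 181, 184, 184, 184, 185, 185, 184, 185, 184]
230 [153, 143, 139, 134, 129, 127, 125, 123, 122, 122, 140, 161, 158, 143, 138, 138, 138, 138, 138, 138, 138, 138, 138, 138, 138, 138, 138, 138, 138, 138, 138, 138, 138, 138, 138, 138, 138, 138, 138, 136, 131, 122, 113, 108, 110, 122, 125, 117, 103, 90, 85, 90, 105, 123, 128, 120, 105, 92, 82, 88, 101, 121, 133, 132, 124, 115, 105, 99, 103, 118, 137, 167, 184, 185, 183, 180, 180, 183, 185, 187, 187, 187, 187, 187, 187, 187, 188, 188, 188, 187, 181, 177, 173, 175, 183, 184, 185, 186, 186, 186, 186, 186, 186, 186]
[97, 144, 173, 181, 183, 182, 180, 178, 177, 176, 171, 146, 109, 104, 123, 137, 143, 143, 143, 143, 143, 143, 142, 142, 142, 142, 141, 141, 141, 141, 141, 141, 141, 141, 140, 140, 140, 140, 140, 140, 140, 139, 139, 140, 139, 138, 139, 139, 138, 139, 138, 138, 138, 138, 137, 137, 137, 136, 136, 133, 112, 84, 83, 89, 90, 91, 90, 88, 87, 87, 87, 89, 108, 126, 135, 138, 137, 137, 137, 137]
leaf 290 202 55 31 [ 567.74492237 -152.146034     44.        ]
[[542.4, -131.4], [601.2, -139.0], [596.9, -174.0], [537.7, -166.3]] [ 569.54650089 -152.65356902] [np.float64(35.3), np.float64(59.3), np.float64(35.3), np.float64(59.7)]
[[483.1, -114.8], [639.2, -136.3], [615.7, -319.6], [454.3, -295.5]] [ 548.10556107 -216.54675749] [np.float64(182.9), np.float64(157.6), np.float64(184.8), np.float64(163.2)] [np.float64(-7.84), np.float64(-8.51), np.float64(80.96), np.float64(82.69)]
```

arm_command(plan=[0.6,0,0,0,0.15,-0.8,-0.77,0,0,0,2,0,0,-0.77,0,0,0,2,0,0,-0.77,0,0,0,2,0,0,-0.77,0,0,0,2,0,0,-0.77,0,0,0,0,0,0,-0.77], force=12)

```text
t: 10.52
eef_pos: [568.7, -152.2, 252.8]
orientation: [1.317, 1.138, -1.32]
force: [-1.3, -0.5, 0.5]
finger_gap: 0.887
```

```bash
python3 - <<'E'
from h import *
print(delta([569,-152.5,194],down(np.radians(-7.5))),get_obs()["finger_gap"]*88)
E
```

```text
(array([-1.02, -0.02,  0.2 ]), array([5.88, 0.06, 0.03])) 78.07092789554501
```

arm_command(plan=[-0.6,0,0,1.5,0.05,0.03,-0.77,0,0,0,1.5,0,0,-0.77,0,0,0,1.5,0,0,-0.77,0,0,0,1.0,0,0,-0.77,0,0,0,0.3,0,0,-0.77,0,0,0,0,0,0,0,0,0,0,0,0,0,1,0,0,0,0,0,0,1,0,0,0,0,0,0,1,0,0,0,0,0,0,1,0,0,0,0,0,0,1,0,0,0,0,0,0,1], force=12)

```text
t: 11.52
eef_pos: [570.0, -153.6, 197.8]
orientation: [1.308, 1.141, -1.307]
force: [-1.4, 1.0, 7.7]
finger_gap: 0.705
```

arm_command(plan=[0,0,0,-0.3,0,0,1,0,0,0,-0.3,0,0,1,0,0,0,-0.5,0,0,1,0,0,0,-0.5,0,0,1,0,0,0,0,0,0,1], force=15)

```text
t: 11.93
eef_pos: [570.2, -153.7, 213.9]
orientation: [1.308, 1.141, -1.307]
force: [0.2, -0.0, 0.3]
finger_gap: 0.706
```

```bash
python3 - <<'E'
from h import *
o=get_obs();print(o["eef_pos"],o["force"],o["finger_gap"]*88)
im=camera("scene");cv2.imwrite("pics/s5.png",cv2.resize(im[90:250,170:310,::-1],None,fx=3.5,fy=3.5,interpolation=cv2.INTER_CUBIC))
E
```

```text
[ 570.15583023 -153.70468396  213.87791708] [ 0.16167576 -0.03481328  0.26343649] 62.144056969419836
```

View pics/s5.png

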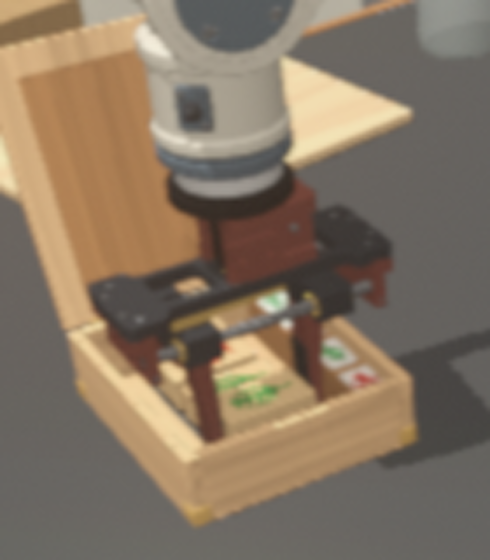

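Gripped at 62 mm, and the stamp rises with the gripper. I'll carry it to free table at about (450,10), since it needs a regrip by its long sides.

arm_command(plan=[0,0,0,-2.15,0,0,1,0,0,0,-2.15,0,0,1,0,0,0,-2.15,0,0,1,0,0,0,-2.15,0,0,1,0,0,0,0,-1.4,-1.47,1,0,0,0,0,-1.4,-1.47,1,0,0,0,0,-1.4,-1.47,1,0,0,0,0,-1.4,-1.47,1,0,0,0,0,-1.4,-1.47,1,0,0,0,0,-1.4,-1.47,1,0,0,0,0,-1.4,-1.47,1,0,0,0,0,-1.4,-1.47,1,0,0,0,0,-1.4,-1.47,1,0,0,0,0,-1.4,-1.47,1,-7.1,0,0,0,0,0,1,-7.1,0,0,0,0,0,1,-7.1,0,0,0,0,0,1,0,0,0,2,0,0,1,0,0,0,2,0,0,1,0,0,0,2,0,0,1], force=15)

```text
t: 13.65
eef_pos: [450.9, 10.9, 238.4]
orientation: [1.033, 1.311, -1.032]
force: [-0.2, -0.1, -1.1]
finger_gap: 0.703
```

arm_command(plan=[0,0,0,2,0,0,1,0,0,0,1.5,0,0,1,0,0,0,0.7,0,0,1,0,0,0,0,0,0,1])

```text
t: 13.98
eef_pos: [450.2, 10.9, 195.4]
orientation: [1.032, 1.314, -1.034]
force: [-0.8, -0.1, 0.3]
finger_gap: 0.707
```

```bash
python3 - <<'E'
from h import *
o=get_obs();print(o["t"],o["eef_pos"],o["force"],o["finger_gap"]*88);print(toolT().round(3))
E
```

```text
13.9833 [450.22946107  10.91120825 195.44549738] [-0.77410902 -0.10981142  0.27806199] 62.192436411793025
[[-3.00000e-03  9.72000e-01  2.35000e-01  4.50229e+02]
 [ 0.00000e+00  2.35000e-01 -9.72000e-01  1.09110e+01]
 [-1.00000e+00 -3.00000e-03 -1.00000e-03  1.95445e+02]
 [ 0.00000e+00  0.00000e+00  0.00000e+00  1.00000e+00]]
```

arm_command(plan=[0,0,0,0.4,0,0,1,0,0,0,0.4,0,0,1,0,0,0,0.2,0,0,1,0,0,0,0,0,0,1])

```text
t: 14.32
eef_pos: [450.8, 10.9, 186.8]
orientation: [1.033, 1.312, -1.032]
force: [-0.4, 0.5, -0.3]
finger_gap: 0.705
```

arm_command(plan=[0,0,0,0.1,0,0,1,0,0,0,0.1,0,0,1,0,0,0,0,0,0,1])

```text
t: 14.57
eef_pos: [450.8, 10.9, 184.8]
orientation: [1.033, 1.312, -1.032]
force: [-0.8, -0.3, -0.9]
finger_gap: 0.703
```

arm_command(plan=[0,0,0,0.1,0,0,1,0,0,0,0.1,0,0,1,0,0,0,0,0,0,1])

```text
t: 14.82
eef_pos: [450.7, 10.9, 182.6]
orientation: [1.033, 1.312, -1.033]
force: [0.1, 0.1, -0.3]
finger_gap: 0.703
```

arm_command(plan=[0,0,0,0.05,0,0,1,0,0,0,0.05,0,0,1,0,0,0,0,0,0,1])

```text
t: 15.07
eef_pos: [450.7, 10.9, 182.3]
orientation: [1.033, 1.312, -1.033]
force: [-1.9, 0.2, 10.6]
finger_gap: 0.703
```

```bash
python3 - <<'E'
from h import *
o=get_obs();print(o["t"],o["eef_pos"],o["force"],o["finger_gap"]*88)
im=camera("scene");u=proj("scene",[450,10,15]).astype(int);print(u)
cv2.imwrite("pics/s6.png",cv2.resize(im[u[1]-60:u[1]+50,u[0]-70:u[0]+70,::-1],None,fx=4,fy=4,interpolation=cv2.INTER_CUBIC))
E
```

```text
15.0667 [450.6913511   10.89791499 182.29633137] [-1.85896447  0.20795954 10.60060597] 61.86783108703069
[333 227]
```

View pics/s6.png

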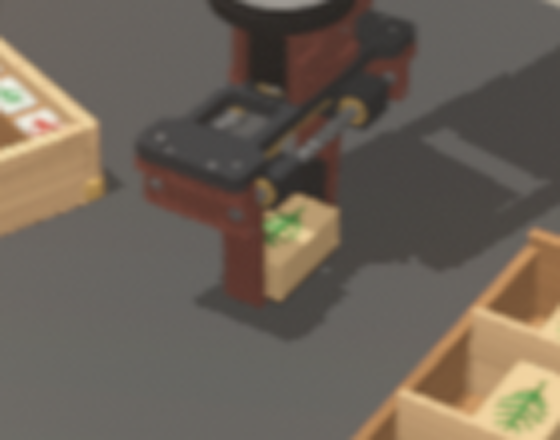

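The stamp rests on the table, flush with the fingertips. Release, rise, and turn 90°.

arm_command(plan=[0,0,0,-0.05,0,0,0.2,0,0,0,0,0,0,-0.8,0,0,0,0,0,0,-0.8,0,0,0,0,0,0,-0.8,0,0,0,-1.5,0,0,-0.8,0,0,0,-2.5,0,0,-0.8,0,0,0,-3,0,0,-0.8,6.95,0,0,0,0,0,-0.8,6.95,0,0,0,0,0,-0.8,6.95,0,0,0,0,0,-0.8,6.95,0,0,0,0,0,-0.8,6.95,0,0,0,0,0,-0.8,6.95,0,0,0,0,0,-0.8,6.95,0,0,0,0,0,-0.8,6.95,0,0,0,0,0,-0.8,6.95,0,0,0,0,0,-0.8,6.95,0,0,0,0,0,-0.8,6.95,0,0,0,0,0,-0.8,6.95,0,0,0,0,0,-0.8,6.6,0,0,0,0,0,-0.8])

```text
t: 16.78
eef_pos: [450.4, 10.9, 251.9]
orientation: [2.098, 0.244, -2.1]
force: [-0.3, 0.6, -0.5]
finger_gap: 0.9
```

```bash
python3 - <<'E'
from h import *
o=get_obs();T=toolT();print(o["t"],T.round(3),o["finger_gap"]*88,o["joint_pos"])
print(delta([450.7,10.9,185],down(np.radians(13.6-90))))
im=camera("top");c=proj("top",[450.7,10.9,28]).astype(int);p=im[c[1]-40:c[1]+40,c[0]-40:c[0]+40]
im2=camera("wrist");a=cv2.resize(p,(480,480),interpolation=cv2.INTER_CUBIC);b=cv2.resize(im2,(320,240));W=np.zeros((480,800,3),np.uint8);W[:,:480]=a;W[:240,480:]=b
cv2.imwrite("pics/c7.png",W[:,:,::-1])
E
```

```text
16.7833 [[-1.00000e-03  2.29000e-01 -9.73000e-01  4.50378e+02]
 [-0.00000e+00 -9.73000e-01 -2.29000e-01  1.08980e+01]
 [-1.00000e+00 -0.00000e+00  1.00000e-03  2.51867e+02]
 [ 0.00000e+00  0.00000e+00  0.00000e+00  1.00000e+00]] 79.23014218912564 [-2.22088543e-03  4.37474854e-01  2.09934756e+00 -2.93058102e-05
  6.05975624e-01  1.33742027e+00]
(array([-0.35,  0.07,  0.02]), array([ 6.69,  0.01, -0.04]))
```

View pics/c7.png

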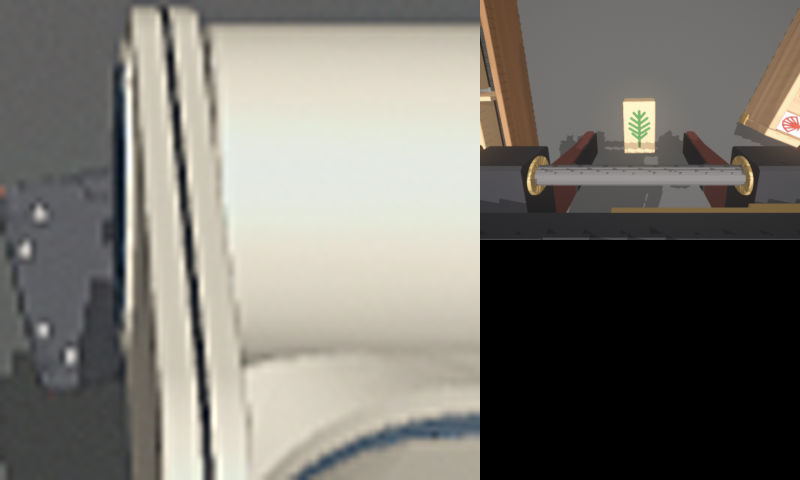

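Wrist view: the stamp stands upright, centred (full-image column ≈319) and in line with the tool. Descend and grip the long sides.

arm_command(plan=[0,0,0,2,0,0,-0.8,0,0,0,2,0,0,-0.8,0,0,0,1.5,0,0,-0.8,0,0,0,1.1,0,0,-0.8,0,0,0,0,0,0,0.3,0,0,0,0,0,0,0.3,0,0,0,0,0,0,0.5,0,0,0,0,0,0,1,0,0,0,0,0,0,1,0,0,0,0,0,0,1,0,0,0,0,0,0,1,0,0,0,0,0,0,1], force=12)

```text
t: 17.88
eef_pos: [450.9, 10.9, 186.6]
orientation: [2.096, 0.25, -2.095]
force: [-0.5, -0.6, 5.7]
finger_gap: 0.408
```

```bash
python3 - <<'E'
from h import *
im=cv2.imread("pics/top0.png");hsv=cv2.cvtColor(im,cv2.COLOR_BGR2HSV);roi=np.zeros(im.shape[:2],np.uint8);roi[236:360,212:302]=1
def blobs(m,amin):
    n,l,s,c=cv2.connectedComponentsWithStats(m*roi)
    return [(s[i,4],cv2.minAreaRect(np.argwhere(l==i)[:,::-1].astype(np.float32))) for i in range(1,n) if s[i,4]>amin]
w=cv2.inRange(hsv,(0,0,200),(180,40,255))//255
w=cv2.morphologyEx(w,cv2.MORPH_CLOSE,np.ones((5,5),np.uint8))
L=[]
for a,r in blobs(w,40): p=onz("top",r[0],40);L.append(p);print("label",a,np.round(r[0],1),np.round(r[1],1),p.round(1))
g=cv2.inRange(hsv,(0,0,100),(180,35,195))//255
g=cv2.erode(cv2.dilate(g,None),None)
for a,r in blobs(g,100): print("grey",a,r,onz("top",r[0],15).round(1))
gr=cv2.inRange(hsv,(40,90,30),(85,255,255))//255;gr=cv2.morphologyEx(gr,cv2.MORPH_CLOSE,np.ones((5,5),np.uint8))
for a,r in blobs(gr,30): print("green",a,np.round(r[0],1),"z43",onz("top",r[0],43).round(1),"z40",onz("top",r[0],40).round(1))
E
```

```text
label 128 [230.  270.1] [15.1  8.2] [538.5 286.4  40. ]
label 132 [236.5 301.8] [15.5  8.4] [466.5 269.1  40. ]
label 141 [243.1 334.4] [16.1  8.6] [394.5 251.8  40. ]
grey 686 ((279.5, 297.5), (123.0, 43.0), 90.0) [477.9 173.9  15. ]
grey 384 ((256.5294189453125, 264.3823547363281), (26.790912628173828, 14.317411422729492), 77.47119140625) [555.4 229.3  15. ]
grey 441 ((220.5, 309.5), (63.0, 17.0), 90.0) [450.2 309.6  15. ]
green 123 [261.3 295.4] z43 [480.7 213.1  43. ] z40 [480.9 213.4  40. ]
green 124 [269.3 327.4] z43 [409.8 193.5  43. ] z40 [409.8 193.8  40. ]
```

arm_command(plan=[0,0,0,-0.3,0,0,1,0,0,0,-1,0,0,1,0,0,0,-2.5,0,0,1,0,0,0,-2.5,0,0,1,0,0,0,-2.5,0,0,1,0,0,0,-2.5,0,0,1,0,0,0,0,0,0,1], force=15)

```text
t: 18.47
eef_pos: [451.9, 10.9, 303.6]
orientation: [2.103, 0.249, -2.088]
force: [1.7, 0.3, -0.9]
finger_gap: 0.411
```

arm_command(plan=[0,0,0,0,-1.57,-1.24,1,0,0,0,0,-1.57,-1.24,1,0,0,0,0,-1.57,-1.24,1,0,0,0,0,-1.57,-1.24,1,0,0,0,0,-1.57,-1.24,1,0,0,0,0,-1.57,-1.24,1,0,0,0,0,-1.57,-1.24,1,0,0,0,0,-1.57,-1.24,1,0,0,0,0,-1.57,-1.24,1,0,0,0,0,-1.57,-1.24,1,0,0,0,0,-1.57,-1.24,1,0,0,0,0,-1.57,-1.24,1,0,0,0,0,0,0,1,0,0,0,0,0,0,1])

```text
t: 19.63
eef_pos: [550.8, 229.4, 298.6]
orientation: [2.094, 0.251, -2.096]
force: [-0.4, -1.2, -1.0]
finger_gap: 0.41
```

```bash
python3 - <<'E'
from h import *
o=get_obs();T=toolT();W=wristT();print(o["t"],T.round(3),o["finger_gap"]*88,o["force"])
print(delta([552.5,228.8,260],down(np.radians(13.6-90))))
im=camera("wrist")[:,:,::-1].copy()
x=np.array([np.cos(np.radians(13.6)),np.sin(np.radians(13.6)),0]);y=np.array([-x[1],x[0],0]);p=np.array([552.5,228.8,15])
c=p-74*x+11*y;c[2]=0
for a,b,z in((115,65,50),(115,-65,50),(41,-11,57)): 
    q=c+a*x+b*y;q[2]=z;u=proj("wrist",q,W);print(a,b,u.round());cv2.circle(im,tuple(u.astype(int)),2,(255,0,255),-1)
q=p+59*y;q[2]=40;u=proj("wrist",q,W);print("label",u);cv2.circle(im,tuple(u.astype(int)),2,(255,0,255),-1)
cv2.imwrite("pics/w8.png",im);np.save("Tw8.npy",W)
E
```

```text
19.6333 [[-1.00000e-03  2.36000e-01 -9.72000e-01  5.50761e+02]
 [-0.00000e+00 -9.72000e-01 -2.36000e-01  2.29371e+02]
 [-1.00000e+00  0.00000e+00  1.00000e-03  2.98639e+02]
 [ 0.00000e+00  0.00000e+00  0.00000e+00  1.00000e+00]] 36.11980267117591 [-0.42977086 -1.15298212 -0.9697909 ]
(array([ 0.07,  0.05, -0.01]), array([ 3.86,  0.1 , -0.16]))
115 65 [194. 178.]
115 -65 [410. 178.]
41 -11 [320. 297.]
label [230.2204115  239.05657299]
```

View pics/w8.png

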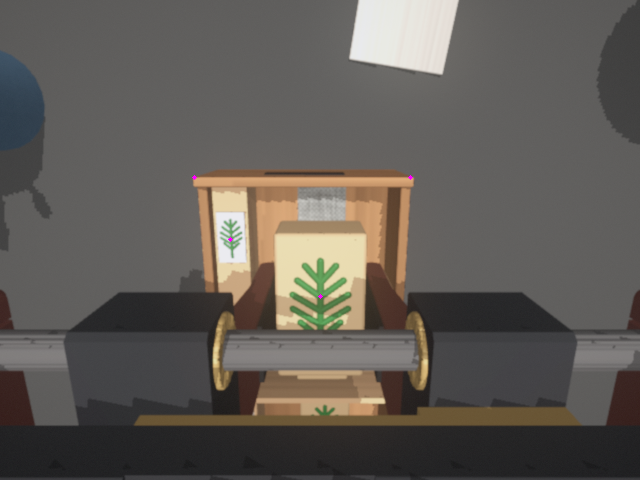

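The predicted marks fit: corners (194,178) and (410,178), label (230,239) against an observed centre of about (231,238). The held stamp's front edge is at row 233, as computed. I'll apply the small correction and lower it.

arm_command(plan=[0,0,0,0.5,0.1,-0.16,1,0,0,0,1,0,0,1,0,0,0,1.5,0,0,1,0,0,0,1.5,0,0,1,0,0,0,1.5,0,0,1,0,0,0,1.5,0,0,1,0,0,0,1,0,0,1,0,0,0,0.5,0,0,1,0,0,0,0,0,0,1])

```text
t: 20.43
eef_pos: [552.3, 227.8, 207.7]
orientation: [2.093, 0.248, -2.098]
force: [0.6, 0.2, -0.1]
finger_gap: 0.411
```

```bash
python3 - <<'E'
from h import *
o=get_obs();print(o["eef_pos"],o["force"],delta([552.5,228.8,201.6],down(np.radians(13.6-90))))
E
```

```text
[552.31367682 227.7539676  207.6901683 ] [ 0.63262223  0.17748472 -0.1017892 ] (array([-0.04,  0.15, -0.02]), array([ 0.61, -0.1 , -0.04]))
```

arm_command(plan=[0,0,0,0.2,-0.05,0,1,0,0,0,0.15,0,0,1,0,0,0,0.1,0,0,1,0,0,0,0,0,0,1])

```text
t: 20.77
eef_pos: [552.9, 229.0, 205.1]
orientation: [2.097, 0.25, -2.095]
force: [0.2, 0.2, 0.2]
finger_gap: 0.401
```

arm_command(plan=[0,0,0,0.05,0,0,1,0,0,0,0.05,0,0,1,0,0,0,0,0,0,1])

```text
t: 21.02
eef_pos: [552.8, 228.9, 203.8]
orientation: [2.096, 0.25, -2.095]
force: [0.1, -0.3, -0.1]
finger_gap: 0.41
```

arm_command(plan=[0,0,0,0.05,0,0,1,0,0,0,0.05,0,0,1,0,0,0,0,0,0,1])

```text
t: 21.27
eef_pos: [552.7, 228.9, 202.6]
orientation: [2.095, 0.25, -2.096]
force: [0.1, 0.1, -0.5]
finger_gap: 0.41
```

arm_command(plan=[0,0,0,0.05,0,0,1,0,0,0,0,0,0,1])

```text
t: 21.43
eef_pos: [552.7, 228.9, 202.1]
orientation: [2.095, 0.25, -2.096]
force: [0.2, 0.3, -0.9]
finger_gap: 0.41
```

arm_command(plan=[0,0,0,0.05,0,0,1,0,0,0,0,0,0,1])

```text
t: 21.6
eef_pos: [552.8, 228.9, 201.7]
orientation: [2.096, 0.25, -2.096]
force: [-0.2, -0.3, 0.3]
finger_gap: 0.405
```

arm_command(plan=[0,0,0,0.05,0,0,1,0,0,0,0,0,0,1])

```text
t: 21.77
eef_pos: [552.8, 228.9, 201.7]
orientation: [2.096, 0.25, -2.095]
force: [-1.7, -0.4, 5.3]
finger_gap: 0.409
```

Contact at TCP z 201.7, exactly as computed (bed 15 + 186.6). I'll open a little so the fingers stay inside the wells, then rise.

arm_command(plan=[0,0,0,0,0,0,0.1,0,0,0,0,0,0,0,0,0,0,0,0,0,-0.15,0,0,0,0,0,0,-0.15,0,0,0,0,0,0,-0.15,0,0,0,-1,0,0,-0.15,0,0,0,-1.5,0,0,-0.15,0,0,0,-2,0,0,-0.15,0,0,0,-3,0,0,-0.15,0,0,0,-3,0,0,-0.15,0,0,0,-3,0,0,-0.15,0,0,0,-1,3.5,0,-0.15,0,0,0,0,4,0,-0.15,0,0,0,0,4,0,-0.15,0,0,0,0,4,0,-0.15,0,0,0,0,0,4,-0.15,0,0,0,0,0,4,-0.15,0,0,0,0,0,4,-0.15,0,0,0,0,0,4,-0.15])

```text
t: 23.35
eef_pos: [431.8, 39.9, 346.5]
orientation: [2.096, 0.249, -2.096]
force: [1.3, 0.0, -0.4]
finger_gap: 0.571
```

```bash
python3 - <<'E'
from h import *
o=get_obs();print(o["t"],o["eef_pos"],o["force"])
im=camera("top")[:,:,::-1];cv2.imwrite("pics/t9.png",im)
hsv=cv2.cvtColor(np.ascontiguousarray(im),cv2.COLOR_BGR2HSV);gr=cv2.inRange(hsv,(40,90,30),(85,255,255))
gr=cv2.morphologyEx(gr,cv2.MORPH_CLOSE,np.ones((5,5),np.uint8));n,l,s,c=cv2.connectedComponentsWithStats(gr[235:360,212:302])
for i in range(1,n):
    if s[i,4]>60: print(s[i,4],onz("top",c[i]+[212,235],43).round(1))
a=cv2.resize(im[190:370,190:520],None,fx=2.4,fy=2.4,interpolation=cv2.INTER_CUBIC);cv2.imwrite("pics/c9.png",a)
E
```

```text
23.35 [431.82387788  39.91482762 346.48266014] [ 1.25177162  0.04794454 -0.35925088]
115 [554.  229.5  43. ]
123 [483.4 212.1  43. ]
124 [412.3 192.5  43. ]
```

View pics/c9.png

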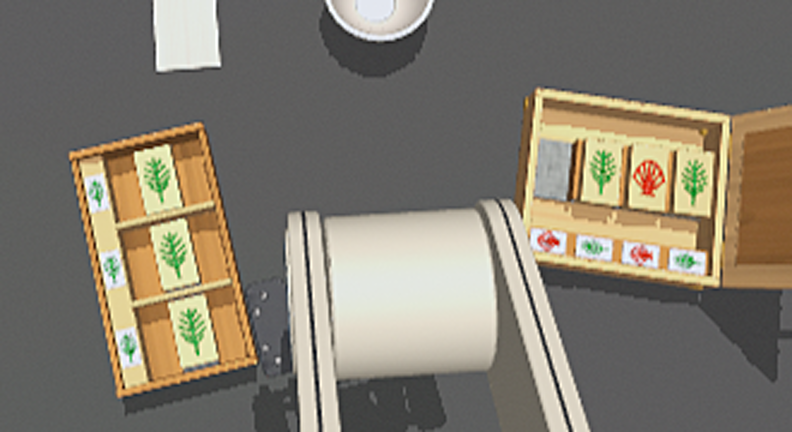

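The stamp now lies in the tray's third place, in line with the other two, with spacing of about 73 mm. The case's shell place is empty, the other stamps are in place and the lid is open. Handing in.

```bash
python3 -c "
from cell import *
print(close_job(),get_obs()['t'])"
```

```text
the job is handed in; nothing more can be done
the job is handed in; nothing more can be done
```

The job is handed in, but it gives no verdict. I opened the lid by its handle to about 1.93 rad (worked out from the arm position). The misplaced stamp was the leaf at the shell label on the side away from the hinge. I took it out by its short ends, set it on the table, gripped it again by its long sides and lowered it into the tray's empty place until it touched.

**Last checks (about 23.4 s in):**
- **Stamp:** the top picture shows it picture up and in line with the other two. Its leaf is at (554.0, 229.5), against a target of (552.5, 228.8). It touched down at the height computed for lying on the bed.
- **Rest of the scene:** the lid is open, and the other three case stamps and two tray stamps are at their labels. The gripper was clear and no contact force showed.
- **Not fully checked:** I saw the bowl and scraper only partly in the last picture and did not measure them. The mug was out of frame, but the arm never went near it.

**One oddity:** gripping the stamp in the case showed about 8 N upward, with the tool stopped 3 mm above the commanded height. I did not find the cause; the force was gone once the stamp was lifted.

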